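# Slide the steak stone under the heat lamp and bring the lamp down

### The job

Slide the oak carrier with the steak stone across the steel pass, flat on the table all the way, until it sits in the middle of the black glass warming panel, square with it and with no edge hanging past the glass. Then bring the heat lamp above it down its post as far as it goes, and take the hand away. Do not bang the gripper or arm against the lamp or its post, and leave the spray bottle, bowl and flask where they are.

Things in the scene. Friction and masses are not known exactly. Their poses are not given: they have to be found in the camera images.
- carrier: Loose oak carrier with a dark steak stone let in (one piece, about 0.75 kg). The oak block is 130 mm along its x, 200 mm along its y and 24 mm thick, with upright edges; the stone, 98 x 162 mm, stands up to 38 mm above the table. Origin: centre of the underside. It slides with ordinary friction and is too wide to grip.
- station: Fixed warming station. Origin: on the table at the centre of its black glass panel, flush with the steel (no step), 170 mm along station x and 240 mm along station y. Station x points roughly away from the robot, y to its left. The carrier belongs centred here, its x along station x (either way round), leaving 20 mm of glass showing all round.
- lamp (a joint): Height of the chrome bell heat lamp on its post, m: 0 = fully raised, 0.06 = lower stop. It starts within 12 mm of the top, moves straight up and down, stays where left; about 5 N down moves it. It can be pressed down by its handle with shut fingertips, no grip needed. The post, 25 mm thick, 530 mm tall, stands at station x = +125, y = +170 mm (foot 90 mm across), behind and left of the panel.
- lamp_rim (a point): Centre of the lamp's open lower rim (radius 102 mm), above the panel's centre; 220 mm over the table when raised, 160 mm at the lower stop. The bell narrows to 40 mm radius 115 mm above the rim; the neck ends 174 mm above it and an 18 mm thick arm runs from there to the post, 190 mm above the rim. A vertical tool would hit the bell when it follows the carrier's near edge under it.
- lamp_handle (a point): Top of the lamp's handle, where to press it: a straight level black grip 24 mm thick sticking out from the bell to the robot's right front (station direction x = -0.643, y = -0.766), 106 to 192 mm from the lamp's axis. This point is on its upper surface, 152 mm from the axis, 67 mm above the rim: 287 mm over the table when raised, 227 mm at the lower stop.
- spray: White spray bottle with red trigger head, 84 mm across, 218 mm tall; origin at the centre of its underside. Leave it alone.
- bowl: Blue bowl, 140 mm across, 62 mm tall; origin at the centre of its underside. Leave it alone.
- flask: Steel flask, 72 mm across, 238 mm tall; origin at the centre of its underside. Leave it alone.
Things that resemble listed ones, but are neither listed nor needed, are in the scene too. Of the things that look like the carrier, take the one that is farthest to the robot's right at the start.

How it is judged:
By the outcome, as a careful person would: the job done as asked, in the order asked, and still so for the second after the job is handed in, with the robot touching nothing.
It also fails if it takes over 67 s, if anything falls off the work surface, if the arm or the gripper's body presses on something with over 40 N, if the wrist force passes 120 N, or if a joint passes its speed limit or range.

### The arm

A 6-joint arm with a two-finger parallel gripper is mounted at the origin on the work surface. World frame = base frame: x ahead of the robot, y to its left, z up, the work surface at z = 0. Lengths are in mm, angles in rad, forces in N, time in s.
With the tool pointing down it reaches from about 375 to 750 mm from the base axis. Payload 9 kg.
Tool frame: the origin (TCP) lies midway between the tips of the shut fingers; the grasp point (between the pads) lies 19 mm behind it; z points along the fingers, y is the line along which they close (so a half turn about z gives the same grasp; the last joint's range is limited). The gripper opens to 85 mm and grips with 20 to 120 N. Pads are 22 mm wide; open, the fingers measure 114 mm over their backs; the gripper's body (76 mm by 85 mm) begins 54 mm behind the grasp point. The pads swing forward as they close: fully open they stand 13 mm farther back than shut.
Start: joints at [-1.351, 0.104, 0.097, 1.564, 0, 1.353], TCP at [254.382, -543.439, 231.331] pointing down, gripper open.
Joint ranges: [-2.99, 2.99], [-0.84, 1.86], [-1.1, 1.16], [-1.84, 2.11], [-1.51, 1.56], [-3.14, 3.14]. Speed limits (rad/s): [2.22, 2.22, 2.57, 3.14, 3.14, 3.14].

### API

Orientations are given as a unit quaternion [x, y, z, w].
In Python, from cell import ctrl gives the robot as it stands.
- The arm moves only by the tool move_arm, never from a script. Its argument "motion" is a list of rows, each an object with "translation": the shift along the world's x, y, z in mm, a list of three; "turn": the turn, a rotation vector about the world's x, y, z in rad, a list of three; "fingers": the gripper's target within -1 to 1 (fully open at 1, half-way at 0, shut at -1). A call has 1 to 12 rows; each row is the pose to reach, as a shift and turn from the pose commanded when the call began; what a row does not reach only later rows make up. A row lasts 1/8 s, in which the tool goes at most 62.5 mm and 10.7 degrees, less where a joint would pass 70% of its speed; a pose out of reach is approached as far as the arm can. A call with a gripper value outside its range is refused whole. The fingers move at their own pace and stop on an object; "force" is the grip in N (left out, the last holds). Time passes only in rows, so rows that repeat a pose let the fingers close. It gives the time, the measured TCP pose, the force, the opening and the grip force at its end, in the units of the state.
- ctrl.get_state(): the state, without advancing time (a new reading comes with each control period).
- ctrl.snapshot(name): name is "scene" or "top" or "wrist"; returns a dict with "color" (400x640x3 uint8, blue, green, red), "z_map" (400x640 float32, mm along the optical axis (not along the pixel's ray), 0 where there is no reading), "camera_matrix" (3x3 intrinsics, pixels), "camera_from_world" (4x4, takes a point from world to camera coordinates); the wrist camera has in their place "mount" (4x4, takes a point from camera to tool coordinates, whose origin is the TCP and whose axes are the flange's). Camera axes: x right, y down, z forward; pixel columns grow to the right and rows downward; lengths in mm; the calibration is good to about 2 mm. A picture is of the moment at which its call begins: read the wrist's pose just before it.
- ctrl.job_done(): hands the job in; it is judged then, once.
The state is a dict: "time_s": time; "joint_pos": joint angles; "qvel": joint speeds; "joint_efforts": joint torques, N m; "tcp_pos": TCP position; "eef_rot": TCP orientation; "ft_force": force on the tool from outside, world axes, zero at the start; "wrist_torque": the same for the moment, N m; "grip_width": opening from 0.0 (shut) to 1.0 (fully open); "grasp_force": force on a finger pad.
Only numpy, scipy, OpenCV 4.12 (cv2) and the standard library are available. Lean on these libraries where they do the work, as an engineer would, in place of code of your own. Each camera call takes 0.05 s, during which the arm holds its last target. There are 200 camera calls.

## Working session

There is one attempt and no reset: what is moved stays moved. The work goes in short steps, Python scripts to look and compute and a tool call to move; the robot and the scene stay as the last step left them, time stands still between calls to the robot, and variables do not carry over. Pictures are saved under pics/ and viewed, at most 12 in all, crops included, and the job is handed in when it is done.

Besides the shell and the picture viewer there is one more tool, called after ">>>" as a command line: name --argument value ..., lists and objects as JSON in quotes. move_arm: Moves the arm, as the interface text tells. Its arguments: {"type":"object","properties":{"motion":{"type":"array"},"force":{"type":"number"}},"required":["motion"]}

```bash
ls; mkdir -p pics; cat > h.py <<'E'
import numpy as np,cv2,pickle
from cell import ctrl
def snap(n,f):
    s=ctrl.get_state(); d=ctrl.snapshot(n); d['state']=s
    cv2.imwrite(f'pics/{f}.png',d['color']); pickle.dump(d,open(f'{f}.pkl','wb')); return d
def load(f): return pickle.load(open(f'{f}.pkl','rb'))
def world(d,u,v,z=None):
    """pixel -> world; by depth, or on plane z"""
    K=np.array(d['camera_matrix']); T=np.linalg.inv(np.array(d['camera_from_world']))
    r=np.linalg.inv(K)@[u,v,1]
    if z is None: p=r*d['z_map'][int(round(v)),int(round(u))]; return T[:3,:3]@p+T[:3,3]
    w=T[:3,:3]@r; o=T[:3,3]; return o+w*(z-o[2])/w[2]
def px(d,p):
    c=np.array(d['camera_from_world'])@[*p,1]; q=np.array(d['camera_matrix'])@c[:3]; return q[:2]/q[2]
E
python3 -c "
from h import *
for n in('scene','top'): d=snap(n,n+'0'); print(n,np.linalg.inv(d['camera_from_world'])[:3].round(2))
a=ctrl.get_state();print(a)"
```

```text
pics
scene [[-2.80000e-01  6.20000e-01 -7.30000e-01  1.36113e+03]
 [ 9.60000e-01  2.00000e-01 -2.00000e-01  2.76640e+02]
 [ 2.00000e-02 -7.60000e-01 -6.50000e-01  9.76380e+02]]
top [[-3.00000e-02 -1.00000e+00  7.00000e-02  3.91390e+02]
 [-1.00000e+00  3.00000e-02 -0.00000e+00  5.46900e+01]
 [ 0.00000e+00 -7.00000e-02 -1.00000e+00  1.70913e+03]]
{'time_s': 0.1, 'joint_pos': array([-1.35070772e+00,  1.04619746e-01,  9.65644308e-02,  1.56387226e+00,
        7.82078237e-06,  1.35308509e+00]), 'qvel': array([ 0.00114641, -0.00047608,  0.00135569, -0.00046263, -0.00094744,
        0.00032019]), 'joint_efforts': array([ 5.76004953e-03, -5.58200562e+01,  5.04725039e+01,  1.28443507e-02,
       -2.85847836e-04,  8.74558708e-06]), 'tcp_pos': array([ 254.31131942, -543.13208577,  230.62126014]), 'eef_rot': array([ 9.76136773e-01,  2.17155891e-01,  3.23804001e-06, -5.65625878e-04]), 'ft_force': array([-0.40830171,  0.03406852, -0.12517279]), 'wrist_torque': array([ 0.04099896, -0.03045042,  0.01449328]), 'grasp_force': 0.0, 'grip_width': 0.9982548017019882}
```

View pics/scene0.png

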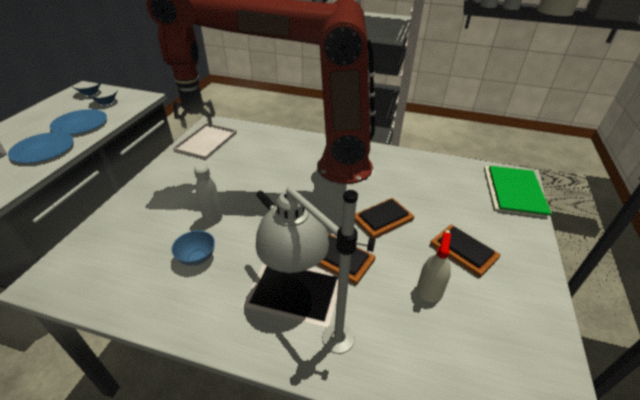

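View pics/top0.png

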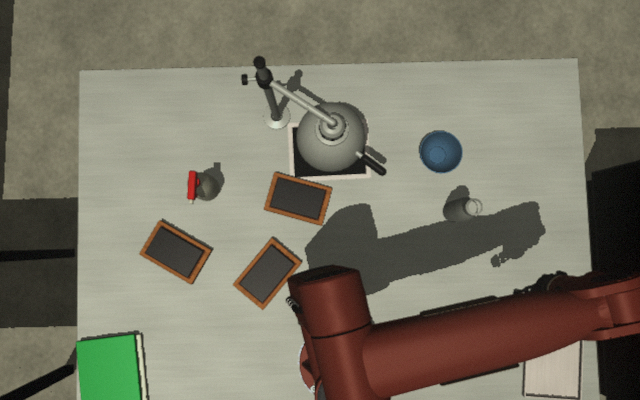

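The scene shows three carrier look-alikes in the top view, at (298,197), (267,272) and (176,251). In this view the robot's right is image right, so I want the one at (298,197). The white-framed panel is partly hidden by the bell at (333,140), and the handle tip is at (380,170). I'll check the choice in one close crop.

```bash
python3 -c "
from h import *
d=load('top0');c=d['color'][50:220,235:405]
c=cv2.convertScaleAbs(c,alpha=1.6,beta=20)
cv2.imwrite('pics/topc.png',cv2.resize(c,None,fx=3.5,fy=3.5,interpolation=cv2.INTER_CUBIC))
s=load('scene0');c=s['color'][180:370,215:395]
c=cv2.convertScaleAbs(c,alpha=1.6,beta=20)
cv2.imwrite('pics/scenec.png',cv2.resize(c,None,fx=3,fy=3,interpolation=cv2.INTER_CUBIC))
for n,u,v in (('car',298,197),('b',267,272),('c',176,251),('spray',208,185),('bowl',440,152),('flask',460,208)): print(n,world(d,u,v).round())
"
```

```text
car [537. 113.  38.]
b [298. 217.  48.]
c [372. 512.  36.]
spray [573. 385. 138.]
bowl [ 679. -365.    5.]
flask [ 480. -374.  182.]
```

View pics/topc.png

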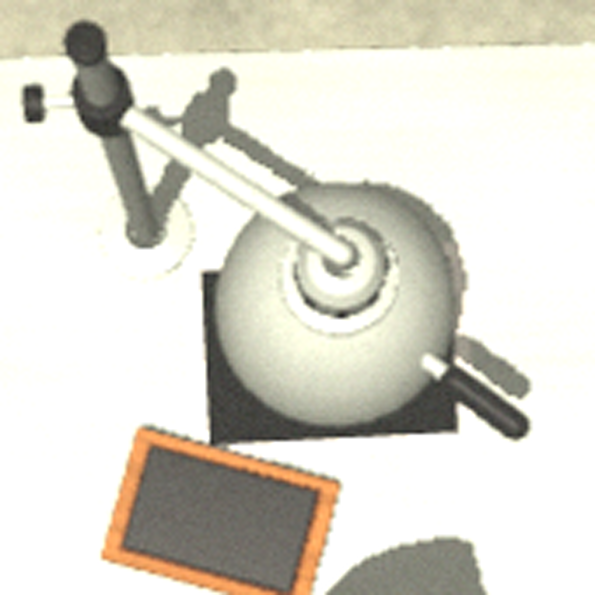

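View pics/scenec.png

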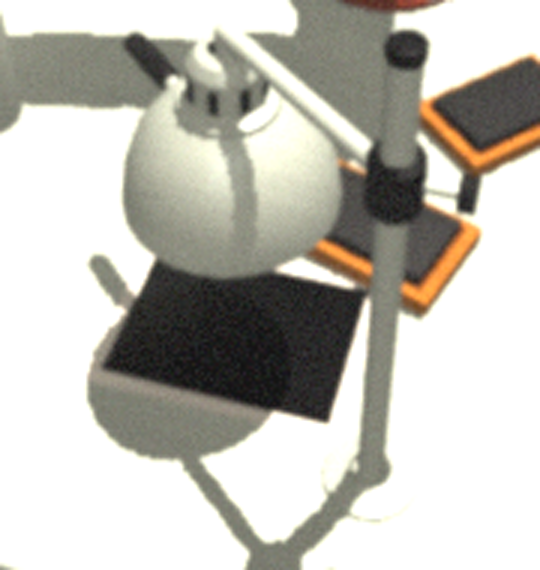

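```bash
cat >> h.py <<'E'
def fit(P,Q):
    """rigid 2D fit model P -> Q: angle, t, residuals"""
    P,Q=np.array(P,float),np.array(Q,float);p,q=P-P.mean(0),Q-Q.mean(0)
    a=np.arctan2((p[:,0]*q[:,1]-p[:,1]*q[:,0]).sum(),(p*q).sum());R=np.array([[np.cos(a),-np.sin(a)],[np.sin(a),np.cos(a)]])
    t=Q.mean(0)-R@P.mean(0); return a,t,(Q-(P@R.T+t))
E
python3 -c "
from h import *
d=load('top0');s=load('scene0')
T=lambda x,y,z:world(d,235-.36+x/3.5,50-.36+y/3.5,z)[:2]
S=lambda x,y,z:world(s,215-.33+x/3,180-.33+y/3,z)[:2]
P=[T(212,443,0),T(458,430,0),S(365,292,0),S(328,420,0),S(103,366,0)]
M=[(-85,120),(-85,-120),(-85,120),(85,120),(85,-120)]
print(np.round(P)); a,t,r=fit(M,P);print('station',a,t,r.round(1)); 
a,t,r=fit(M[2:],P[2:]);print('stationS',a,t,r.round(1)); 
# carrier from oak+stone mask: color
c=d['color'].astype(int); m=((c[...,2]-c[...,0])>40).astype(np.uint8); m[:150]=0;m[230:]=0;m[:,:250]=0;m[:,340:]=0
k=max(cv2.findContours(m,0,2)[0],key=cv2.contourArea)
b=cv2.boxPoints(cv2.minAreaRect(k)); print(b); print([world(d,*q,24)[:2].round() for q in b])
C=[T(143,427,24),T(340,483,24),T(103,556,24),world(d,320,224,24)[:2]];
a,t,r=fit([(65,100),(65,-100),(-65,100)],C[:3]);print('carrier',a,t,r.round(1))
a,t,r=fit([(65,100),(65,-100),(-65,-100),(-65,100)],C[:2]+[C[3],C[2]]);print('carrier',a,t,r.round(1))
"
```

```text
[[ 611.  122.]
 [ 617. -114.]
 [ 612.  122.]
 [ 774.  127.]
 [ 781. -109.]]
station 0.026129926281609324 [696.85461595   6.0943225 ] [[ 2.1 -2.1]
 [ 2.3  2.3]
 [ 3.7 -1.6]
 [-4.6 -1.1]
 [-3.5  2.5]]
stationS 0.022484256220860407 [695.24503575   6.13202152] [[ 4.9 -1.9]
 [-3.4 -0.8]
 [-1.5  2.8]]
[[262.97992 209.2722 ]
 [273.52435 171.3123 ]
 [332.01147 187.55873]
 [321.46704 225.51863]]
[array([501., 229.]), array([626., 192.]), array([567.,   0.]), array([443.,  39.])]
carrier -0.3053745355496022 [534.34974135 112.1131434 ] [[-1.8 -2.4]
 [ 0.5  4. ]
 [ 1.3 -1.6]]
carrier -0.30896869906832736 [535.79669642 113.84011817] [[-3.5 -3.8]
 [-0.5  2.4]
 [ 4.6  4.8]
 [-0.6 -3.4]]
```

The crop confirms the choice: an oak rim with a dark stone at (298,197), just in front of the panel. The station fits at about (697,6) with yaw 0.026, and the carrier at about (535,115) with yaw -0.30 and a size of 201x130, which matches. First I'll find the spray bottle's base for clearance, and begin moving: up, and round to the left.

```bash
python3 -c "
from h import *
s=load('scene0');c=s['z_map']
pts=np.array([world(s,u,v) for u in range(410,460,2) for v in range(225,312,2) if c[v,u]>0])
for lo,hi in((15,120),(120,225)):
  q=pts[(pts[:,2]>lo)&(pts[:,2]<hi)]; print(q.min(0).round(),q.max(0).round(),np.median(q,0).round())
"
```

```text
[269. 376.  15.] [625. 499. 120.] [605. 430.  40.]
[516. 384. 121.] [617. 453. 219.] [596. 415. 155.]
```

>>> move_arm --motion '[{"translation": [10,20,40],"turn": [0,0,0.12],"fingers": 1},{"translation": [40,60,80],"turn": [0,0,0.24],"fingers": 1},{"translation": [70,105,90],"turn": [0,0,0.36],"fingers": 1},{"translation": [90,155,90],"turn": [0,0,0.48],"fingers": 1},{"translation": [110,205,90],"turn": [0,0,0.6],"fingers": 1},{"translation": [125,255,90],"turn": [0,0,0.72],"fingers": 1},{"translation": [140,305,90],"turn": [0,0,0.83],"fingers": 1},{"translation": [150,360,90],"turn": [0,0,0.83],"fingers": 1},{"translation": [160,415,90],"turn": [0,0,0.83],"fingers": 1},{"translation": [165,470,90],"turn": [0,0,0.83],"fingers": 1},{"translation": [170,525,90],"turn": [0,0,0.83],"fingers": 1},{"translation": [175,575,90],"turn": [0,0,0.83],"fingers": 1}]'

```text
time_s: 1.6
tcp_pos: [429.1, 33.5, 321.2]
eef_rot: [0.806, 0.592, 0.0, 0.0]
ft_force: [1.1, -0.2, 0.7]
grip_width: 1.002
grasp_force: 0.0
```

>>> move_arm --motion '[{"translation": [25,37,0],"turn": [0,0,0],"fingers": 1},{"translation": [50,74,0],"turn": [0,0,0],"fingers": 1},{"translation": [75,111,0],"turn": [0,0,0],"fingers": 1},{"translation": [100,148,0],"turn": [0,0,0],"fingers": 1},{"translation": [125,185,-30],"turn": [0,0,0],"fingers": 1},{"translation": [148,219,-80],"turn": [0,0,0],"fingers": 1},{"translation": [148,219,-130],"turn": [0,0,0],"fingers": 1},{"translation": [148,219,-180],"turn": [0,0,0],"fingers": 1},{"translation": [148,219,-230],"turn": [0,0,0],"fingers": 1},{"translation": [148,219,-280],"turn": [0,0,0],"fingers": 1},{"translation": [148,219,-310],"turn": [0,0,0],"fingers": 1},{"translation": [148,219,-322],"turn": [0,0,0],"fingers": 1}]'

```text
time_s: 3.1
tcp_pos: [575.6, 250.2, -3.2]
eef_rot: [0.806, 0.592, -0.002, -0.001]
ft_force: [-0.4, 1.1, 0.3]
grip_width: 0.997
grasp_force: 0.0
```

```bash
python3 -c "
from h import *
a=ctrl.get_state();print(a['tcp_pos'],a['joint_pos'].round(2),a['ft_force'])
d=snap('top','top1');s=snap('scene','scene1')
A=cv2.resize(cv2.convertScaleAbs(d['color'][50:250,190:410],alpha=1.6,beta=20),None,fx=1.8,fy=1.8,interpolation=2)
B=cv2.resize(cv2.convertScaleAbs(s['color'][150:350,270:490],alpha=1.6,beta=20),None,fx=1.8,fy=1.8,interpolation=2)
cv2.imwrite('pics/m1.png',np.hstack([A,B]))"
```

```text
[575.57626968 250.18196532  -3.23006689] [ 0.2   0.28 -0.13  1.16 -0.    2.08] [-0.41734812  1.08655195  0.25587281]
```

View pics/m1.png

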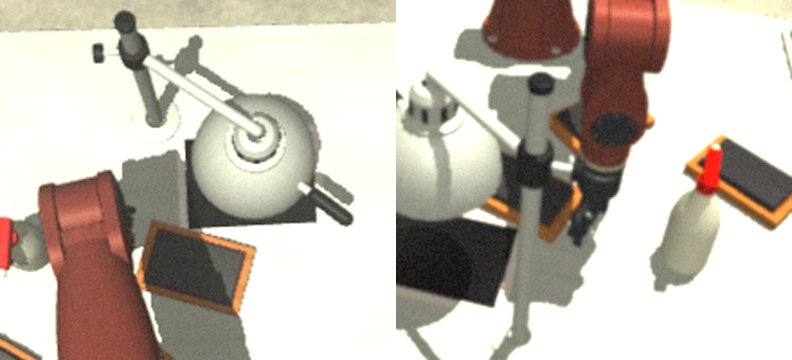

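The left half (top view) shows the hand down at the carrier's left face, clear of the spray bottle and lamp. The carrier hasn't moved. Now the push along the arc.

>>> move_arm --motion '[{"translation": [-5,-15,0],"turn": [0,0,0],"fingers": 1},{"translation": [-8,-25,0],"turn": [0,0,0],"fingers": 1},{"translation": [-10,-31,0],"turn": [0,0,0.0],"fingers": 1},{"translation": [-15,-38,0],"turn": [0,0,0.027],"fingers": 1},{"translation": [-20,-46,0],"turn": [0,0,0.054],"fingers": 1},{"translation": [-25,-55,0],"turn": [0,0,0.081],"fingers": 1},{"translation": [-30,-64,0],"turn": [0,0,0.108],"fingers": 1},{"translation": [-35,-72,0],"turn": [0,0,0.135],"fingers": 1},{"translation": [-39,-81,0],"turn": [0,0,0.162],"fingers": 1}]'

```text
time_s: 4.32
tcp_pos: [539.1, 170.3, 0.6]
eef_rot: [0.755, 0.656, 0.002, -0.0]
ft_force: [0.6, 6.7, 2.9]
grip_width: 0.998
grasp_force: 3.5
```

```bash
cat >> h.py <<'E'
def carrier(d,box):
    u0,v0,u1,v1=box;c=d['color'].astype(int);m=((c[...,2]-c[...,0])>40).astype(np.uint8);w=np.zeros_like(m);w[v0:v1,u0:u1]=m[v0:v1,u0:u1]
    k=max(cv2.findContours(w,0,2)[0],key=cv2.contourArea);b=cv2.boxPoints(cv2.minAreaRect(k))
    W=np.array([world(d,*q,24)[:2] for q in b]);e=[W[1]-W[0],W[2]-W[1]];l=max(e,key=np.linalg.norm);a=np.arctan2(-l[0],l[1]);a=(a+np.pi/2)%np.pi-np.pi/2
    return W.mean(0).round(1),round(a,3),[np.linalg.norm(x).round() for x in e],W.round()
E
python3 -c "
from h import *
d=snap('top','top2');a=d['state'];print(a['tcp_pos'],a['ft_force'])
print(carrier(load('top1'),(260,150,345,235)));print(carrier(d,(260,150,365,240)))"
```

```text
[539.10798254 170.28460693   0.58680948] [0.55202666 6.73264814 2.89901325]
(array([536.3,  35.3]), np.float64(-1.177), [np.float64(81.0), np.float64(160.0)], array([[594., 103.],
       [626.,  29.],
       [478., -32.],
       [447.,  42.]]))
(array([521.4, 187.5]), np.float64(1.553), [np.float64(237.0), np.float64(102.0)], array([[404., 241.],
       [641., 236.],
       [639., 134.],
       [402., 139.]]))
```

Contact at about 6.7 N, so the carrier is sliding. Continuing the arc.

>>> move_arm --motion '[{"translation": [-4,-9,-1],"turn": [0,0,0.027],"fingers": 1},{"translation": [-8,-19,-1],"turn": [0,0,0.054],"fingers": 1},{"translation": [-12,-28,-1],"turn": [0,0,0.081],"fingers": 1},{"translation": [-15,-37,-1],"turn": [0,0,0.108],"fingers": 1},{"translation": [-18,-47,-1],"turn": [0,0,0.135],"fingers": 1},{"translation": [-21,-56,-1],"turn": [0,0,0.162],"fingers": 1},{"translation": [-21,-56,-1],"turn": [0,0,0.162],"fingers": 1},{"translation": [-19,-20,-1],"turn": [0,0,0.162],"fingers": 1},{"translation": [-19,0,30],"turn": [0,0,0.162],"fingers": 1},{"translation": [-19,0,80],"turn": [0,0,0.162],"fingers": 1},{"translation": [-50,0,130],"turn": [0,0,0.3],"fingers": 1},{"translation": [-100,0,180],"turn": [0,0,0.45],"fingers": 1}]'

```text
time_s: 5.88
tcp_pos: [443.8, 169.2, 175.5]
eef_rot: [0.588, 0.809, 0.0, 0.001]
ft_force: [-0.2, 0.5, 0.6]
grip_width: 0.997
grasp_force: 0.0
```

```bash
python3 -c "
from h import *
d=snap('top','top3');a=d['state'];print(a['tcp_pos'],a['ft_force'],a['eef_rot'],a['joint_pos'].round(2))
A=cv2.resize(cv2.convertScaleAbs(d['color'][100:260,240:400],alpha=1.8,beta=20),None,fx=3.6,fy=3.6,interpolation=2)
cv2.imwrite('pics/m2.png',A)"
```

```text
[443.7733031  169.19220397 175.54279685] [-0.16832106  0.53893486  0.6398239 ] [5.88348664e-01 8.08607063e-01 2.24685708e-04 6.45415609e-04] [ 0.09 -0.29 -0.37  1.48 -0.    1.35]
```

View pics/m2.png

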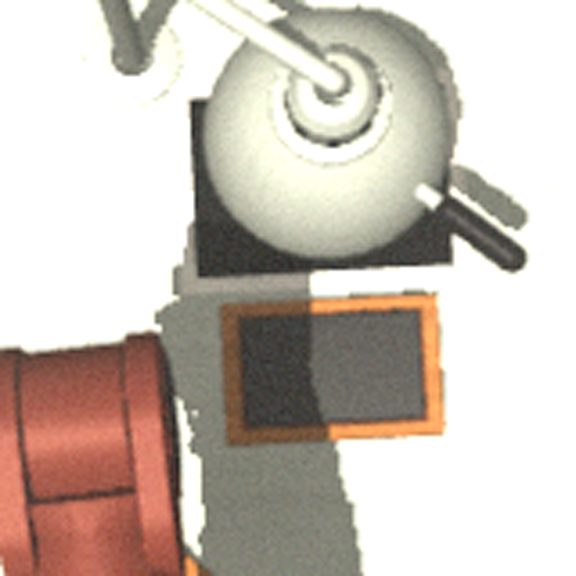

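The carrier is now nearly square in front of the panel. Its corners in the crop are (220,305), (436,292), (444,433) and (229,445).

```bash
python3 -c "
from h import *
d=load('top3')
T=lambda x,y,z:world(d,240-.36+x/3.6,100-.36+y/3.6,z)[:2]
Q=[T(220,305,24),T(436,292,24),T(444,433,24),T(229,445,24)]
a,t,r=fit([(65,100),(65,-100),(-65,-100),(-65,100)],Q);print(a,t,r.round(1))
Q=[T(198,276,0),T(452,262,0)];a2,t2,r2=fit([(-85,120),(-85,-120)],Q);print(np.round(Q),a2,t2,r2.round(1))
R=np.array([[np.cos(.026),np.sin(.026)],[-np.sin(.026),np.cos(.026)]]);print(R@(t-[697,6]))
"
```

```text
0.03228817408365444 [519.29107926   2.05614427] [[-0.8 -0.9]
 [-0.3  0.9]
 [ 0.3  1.9]
 [ 0.9 -1.9]]
[[ 611.  124.]
 [ 618. -113.]] 0.02973358225779949 [699.04896267   7.95323375] [[ 0.1 -1.7]
 [-0.1  1.7]]
[-177.75138721    0.67738861]
```

Lateral error is about 1 mm and yaw error about 0.005. Next I'll go behind the near edge, turn the fingers along it, and descend.

>>> move_arm --motion '[{"translation": [-20,-10,0],"turn": [0,0,0.17],"fingers": 1},{"translation": [-34,-35,0],"turn": [0,0,0.34],"fingers": 1},{"translation": [-34,-65,0],"turn": [0,0,0.51],"fingers": 1},{"translation": [-34,-100,0],"turn": [0,0,0.68],"fingers": 1},{"translation": [-34,-135,0],"turn": [0,0,0.85],"fingers": 1},{"translation": [-34,-160,0],"turn": [0,0,1.02],"fingers": 1},{"translation": [-34,-170,0],"turn": [0,0,1.19],"fingers": 1},{"translation": [-34,-170,-30],"turn": [0,0,1.287],"fingers": 1},{"translation": [-34,-170,-80],"turn": [0,0,1.287],"fingers": 1},{"translation": [-34,-170,-130],"turn": [0,0,1.287],"fingers": 1},{"translation": [-34,-170,-165],"turn": [0,0,1.287],"fingers": 1},{"translation": [-34,-170,-177],"turn": [0,0,1.287],"fingers": 1}]'

```text
time_s: 7.42
tcp_pos: [408.6, -0.1, -5.3]
eef_rot: [-0.012, 1.0, 0.0, -0.001]
ft_force: [-0.8, 0.7, 0.4]
grip_width: 1.001
grasp_force: 0.0
```

```bash
python3 -c "
from h import *
a=ctrl.get_state();print(a['tcp_pos'],a['ft_force'],a['joint_pos'].round(2),2*np.arctan2(a['eef_rot'][1],a['eef_rot'][0]))"
```

```text
[ 4.08649243e+02 -1.34908821e-01 -5.29366381e+00] [-0.84287226  0.70061121  0.37855025] [-0.32 -0.42 -0.81  1.18 -0.   -0.35] 3.166180607742611
```

>>> move_arm --motion '[{"translation": [15,0,2],"turn": [0,0,0],"fingers": 1},{"translation": [27,0,2],"turn": [0,0,0],"fingers": 1},{"translation": [35,0,2],"turn": [0,0,0],"fingers": 1},{"translation": [43,1,2],"turn": [0,0,0],"fingers": 1},{"translation": [52,1,2],"turn": [0,0,0],"fingers": 1},{"translation": [61,1,2],"turn": [0,0,0],"fingers": 1},{"translation": [70,2,2],"turn": [0,0,0],"fingers": 1},{"translation": [79,2,2],"turn": [0,0,0],"fingers": 1},{"translation": [88,2,2],"turn": [0,0,0],"fingers": 1},{"translation": [97,3,2],"turn": [0,0,0],"fingers": 1},{"translation": [106,3,2],"turn": [0,0,0],"fingers": 1},{"translation": [106,3,2],"turn": [0,0,0],"fingers": 1}]'

```text
time_s: 8.93
tcp_pos: [516.4, 2.5, -1.0]
eef_rot: [-0.013, 1.0, -0.0, -0.0]
ft_force: [-1.2, 0.4, 1.3]
grip_width: 0.997
grasp_force: 0.8
```

>>> move_arm --motion '[{"translation": [-20,0,10],"turn": [0,0,0],"fingers": 1},{"translation": [-40,0,30],"turn": [0,-0.1,0],"fingers": 1},{"translation": [-50,0,45],"turn": [0.01,-0.25,0],"fingers": 1},{"translation": [-50,0,45],"turn": [0.01,-0.4,0],"fingers": 1},{"translation": [-50,0,45],"turn": [0.015,-0.55,0],"fingers": 1},{"translation": [-50,0,45],"turn": [0.02,-0.7,0],"fingers": 1},{"translation": [-50,-1,25],"turn": [0.02,-0.7,0],"fingers": 1},{"translation": [-50,-1,10],"turn": [0.02,-0.7,0],"fingers": 1},{"translation": [-50,-1,3],"turn": [0.02,-0.7,0],"fingers": 1},{"translation": [-50,-1,3],"turn": [0.02,-0.7,0],"fingers": 1}]'

```text
time_s: 10.18
tcp_pos: [567.2, -13.3, 64.5]
eef_rot: [-0.015, 0.951, 0.013, 0.307]
ft_force: [0.1, -1.0, 0.6]
grip_width: 1.005
grasp_force: 0.0
```

```bash
python3 -c "
from h import *
from scipy.spatial.transform import Rotation as R
d=snap('scene','scene4');t=snap('top','top4');a=d['state'];print(a['tcp_pos'],a['ft_force'],a['joint_pos'].round(2));print(R.from_quat(a['eef_rot']).as_matrix().round(3))
A=cv2.resize(cv2.convertScaleAbs(t['color'][90:250,240:400],alpha=1.8,beta=20),None,fx=2.5,fy=2.5,interpolation=2)
B=cv2.resize(cv2.convertScaleAbs(d['color'][170:330,215:375],alpha=1.8,beta=20),None,fx=2.5,fy=2.5,interpolation=2)
cv2.imwrite('pics/m4.png',np.hstack([A,B]))"
```

```text
[567.15349076 -13.26750683  64.50941571] [ 0.13155059 -1.03524884  0.55190978] [-0.4  -0.84 -1.1   0.74  0.26 -0.35]
[[-0.81  -0.036  0.585]
 [-0.02   0.999  0.034]
 [-0.585  0.015 -0.811]]
```

View pics/m4.png

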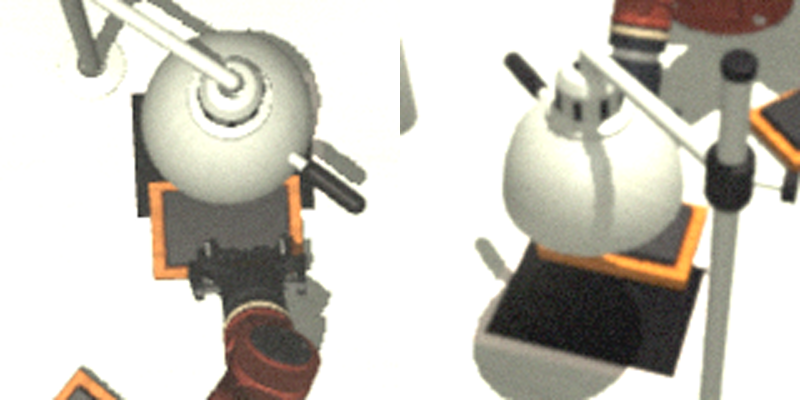

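The right half (scene view) shows the carrier square, with its front third already on the glass. On the left, the hand hovers over the near edge, touching nothing: joints 2 and 3 reached their limits, so the tilted pose wasn't reached. I'll fit a planar arm model from the states to find which tilts are feasible.

```bash
cat > kin.py <<'E'
from h import *
from scipy.optimize import least_squares
from scipy.spatial.transform import Rotation as R
S=[(x['tcp_pos'],x['joint_pos']) for x in [load(n)['state'] for n in('top0','top1','top2','top3','top4')]]
S.append((np.array([408.649,-.135,-5.294]),np.array([-.32,-.42,-.81,1.18,0,-.35])))
def fk(p,j):
    a1,A,B,b,H,L,d,l4=p
    P=R.from_euler('y',j[1]-j[2]).apply  # forearm frame
    w=np.array([a1,d,H])+R.from_euler('y',j[1]).apply([0,0,A])+P([B,0,b])
    T=R.from_euler('y',j[1]-j[2]+j[3])*R.from_euler('z',j[4])
    w=w+R.from_euler('y',j[1]-j[2]+j[3]).apply([0,l4,0])+T.apply([L,0,0])
    return R.from_euler('z',j[0]).apply(w),(R.from_euler('z',j[0])*T).apply([1,0,0])
E
python3 -c "
from kin import *
best=min((least_squares(lambda p:np.concatenate([fk(p,j)[0]-t for t,j in S]+[1e-3*np.array(p)]),x0) for x0 in ([0,400,400,0,300,250,100,0],[0,450,400,0,200,200,100,20],[50,350,350,0,400,300,100,0])),key=lambda r:r.cost)
p=best.x;print(p.round(),best.cost);np.save('kp.npy',p)
for t,j in S: print((fk(p,j)[0]-t).round(1))
lim=np.array([[-2.99,2.99],[-.84,1.86],[-1.1,1.16],[-1.84,2.11],[-1.51,1.56]])
y=0
for x in (470,500,530,560,590,620,635):
  out=[]
  for th in (.1,.2,.3,.4,.5,.6,.7,.8):
    D=np.array([np.sin(th),0.03*np.sin(th),-np.cos(th)])
    r=least_squares(lambda j:np.concatenate([(fk(p,j)[0]-[x,y,2])/100,fk(p,j)[1]-D]),[-.2,0.,-.5,.9,.2],bounds=lim.T)
    out.append((th,round(r.cost**.5*100,1)))
  print(x,out)
"
```

```text
[ -1. 318. 552.  47. 269. 398.  63.  63.] 380.3788174502781
[-4.5  0.5 -0.5]
[-3.1 -5.  -0.4]
[-0.3 -4.1 -1.1]
[ 6.4 -3.8  0.1]
[-1.7 22.6  1.1]
[ 8.8 -6.2  0.7]
470 [(0.1, np.float64(0.0)), (0.2, np.float64(0.0)), (0.3, np.float64(0.0)), (0.4, np.float64(3.8)), (0.5, np.float64(10.6)), (0.6, np.float64(17.4)), (0.7, np.float64(24.2)), (0.8, np.float64(30.9))]
500 [(0.1, np.float64(0.0)), (0.2, np.float64(0.0)), (0.3, np.float64(0.0)), (0.4, np.float64(0.0)), (0.5, np.float64(5.6)), (0.6, np.float64(12.5)), (0.7, np.float64(19.3)), (0.8, np.float64(26.0))]
530 [(0.1, np.float64(0.0)), (0.2, np.float64(0.0)), (0.3, np.float64(0.0)), (0.4, np.float64(0.0)), (0.5, np.float64(0.6)), (0.6, np.float64(7.4)), (0.7, np.float64(14.2)), (0.8, np.float64(21.0))]
560 [(0.1, np.float64(0.0)), (0.2, np.float64(0.0)), (0.3, np.float64(0.0)), (0.4, np.float64(0.0)), (0.5, np.float64(0.0)), (0.6, np.float64(2.1)), (0.7, np.float64(8.9)), (0.8, np.float64(15.7))]
590 [(0.1, np.float64(0.0)), (0.2, np.float64(0.0)), (0.3, np.float64(0.0)), (0.4, np.float64(0.0)), (0.5, np.float64(0.0)), (0.6, np.float64(0.0)), (0.7, np.float64(3.3)), (0.8, np.float64(10.0))]
620 [(0.1, np.float64(0.0)), (0.2, np.float64(0.0)), (0.3, np.float64(0.0)), (0.4, np.float64(0.0)), (0.5, np.float64(0.0)), (0.6, np.float64(0.0)), (0.7, np.float64(0.0)), (0.8, np.float64(3.9))]
635 [(0.1, np.float64(0.0)), (0.2, np.float64(0.0)), (0.3, np.float64(0.0)), (0.4, np.float64(0.0)), (0.5, np.float64(0.0)), (0.6, np.float64(0.0)), (0.7, np.float64(0.0)), (0.8, np.float64(0.5))]
```

>>> move_arm --motion '[{"translation": [0,0,40],"turn": [0,0.1,0],"fingers": 1}]'

```text
time_s: 10.4
tcp_pos: [559.3, -10.5, 92.7]
eef_rot: [-0.013, 0.968, 0.017, 0.251]
ft_force: [-0.3, -0.9, 1.6]
grip_width: 1.001
grasp_force: 0.0
```

>>> move_arm --motion '[{"translation": [-20,3,0],"turn": [0,0.1,0],"fingers": 1},{"translation": [-50,8,0],"turn": [0,0.16,0],"fingers": 1},{"translation": [-80,11,0],"turn": [0,0.16,0],"fingers": 1},{"translation": [-80,11,0],"turn": [0,0.16,0],"fingers": 1}]'

```text
time_s: 10.9
tcp_pos: [486.7, -2.3, 104.9]
eef_rot: [-0.013, 0.983, 0.015, 0.182]
ft_force: [0.8, -0.4, 0.2]
grip_width: 1.003
grasp_force: 0.0
```

```bash
cat > st.py <<'E'
from h import *
from scipy.spatial.transform import Rotation as R
a=ctrl.get_state();m=R.from_quat(a['eef_rot']).as_matrix()
print(a['time_s'],a['tcp_pos'].round(1),a['ft_force'].round(1),a['joint_pos'].round(2));print('zdir',m[:,2].round(3),'ydir',m[:,1].round(3))
E
python3 st.py
```

```text
10.9 [486.7  -2.3 104.9] [ 0.8 -0.4  0.2] [-0.38 -0.8  -0.9   1.14  0.16 -0.38]
zdir [ 0.358  0.033 -0.933] ydir [-0.031  0.999  0.024]
```

>>> move_arm --motion '[{"translation": [2,3,-30],"turn": [-0.024,0,0],"fingers": 1},{"translation": [2,3,-60],"turn": [-0.024,0,0],"fingers": 1},{"translation": [2,3,-85],"turn": [-0.024,0,0],"fingers": 1},{"translation": [2,3,-100],"turn": [-0.024,0,0],"fingers": 1},{"translation": [2,3,-105],"turn": [-0.024,0,0],"fingers": 1},{"translation": [2,3,-105],"turn": [-0.024,0,0],"fingers": 1}]'

```text
time_s: 11.65
tcp_pos: [489.8, 0.4, 0.2]
eef_rot: [-0.015, 0.983, 0.003, 0.182]
ft_force: [-0.3, -0.4, -0.6]
grip_width: 1.001
grasp_force: 0.0
```

```bash
python3 st.py
```

```text
11.65 [4.898e+02 4.000e-01 2.000e-01] [-0.3 -0.4 -0.6] [-0.35 -0.72 -1.05  0.9   0.13 -0.36]
zdir [ 0.358  0.011 -0.934] ydir [-0.031  1.    -0.   ]
```

>>> move_arm --motion '[{"translation": [12,0,0],"turn": [0,0,0],"fingers": 1},{"translation": [22,0.5,0],"turn": [0,0,0],"fingers": 1},{"translation": [29,1,0],"turn": [0,0,0],"fingers": 1},{"translation": [36,1,0],"turn": [0,0,0],"fingers": 1},{"translation": [43,1,0],"turn": [0,-0.02,0],"fingers": 1},{"translation": [50,1.5,0],"turn": [0,-0.04,0],"fingers": 1},{"translation": [57,1.5,0],"turn": [0,-0.06,0],"fingers": 1},{"translation": [64,2,0],"turn": [0,-0.08,0],"fingers": 1},{"translation": [71,2,0],"turn": [0,-0.1,0],"fingers": 1},{"translation": [78,2,0],"turn": [0,-0.12,0],"fingers": 1}]'

```text
time_s: 12.9
tcp_pos: [567.3, 2.6, -0.2]
eef_rot: [-0.015, 0.971, 0.002, 0.24]
ft_force: [-9.1, 0.2, 6.0]
grip_width: 1.0
grasp_force: 4.4
```

```bash
python3 st.py
```

```text
12.9 [ 5.673e+02  2.600e+00 -2.000e-01] [-9.1  0.2  6. ] [-0.31 -0.54 -0.98  0.67  0.15 -0.31]
zdir [ 0.466  0.011 -0.885] ydir [-0.031  1.    -0.004]
```

>>> move_arm --motion '[{"translation": [7,0,0],"turn": [0,-0.02,0],"fingers": 1},{"translation": [14,0.5,0],"turn": [0,-0.04,0],"fingers": 1},{"translation": [21,0.5,0],"turn": [0,-0.06,0],"fingers": 1},{"translation": [28,1,0],"turn": [0,-0.08,0],"fingers": 1},{"translation": [35,1,0],"turn": [0,-0.1,0],"fingers": 1},{"translation": [42,1,0],"turn": [0,-0.12,0],"fingers": 1},{"translation": [48,1.5,0],"turn": [0,-0.13,0],"fingers": 1},{"translation": [52,1.5,0],"turn": [0,-0.13,0],"fingers": 1},{"translation": [52,1.5,0],"turn": [0,-0.13,0],"fingers": 1}]'

```text
time_s: 14.02
tcp_pos: [619.5, 4.0, -0.3]
eef_rot: [-0.016, 0.953, 0.001, 0.303]
ft_force: [-1.2, 0.0, -0.3]
grip_width: 0.999
grasp_force: 0.4
```

```bash
python3 st.py; python3 -c "
from h import *
d=snap('scene','scene5')
B=cv2.resize(cv2.convertScaleAbs(d['color'][210:330,230:390],alpha=2.2,beta=25),None,fx=5,fy=5,interpolation=2)
cv2.imwrite('pics/m5.png',B)"
```

```text
14.025 [ 6.195e+02  4.000e+00 -3.000e-01] [-1.2  0.  -0.3] [-0.29 -0.47 -0.99  0.46  0.18 -0.27]
zdir [ 0.577  0.011 -0.817] ydir [-0.03   1.    -0.008]
```

View pics/m5.png

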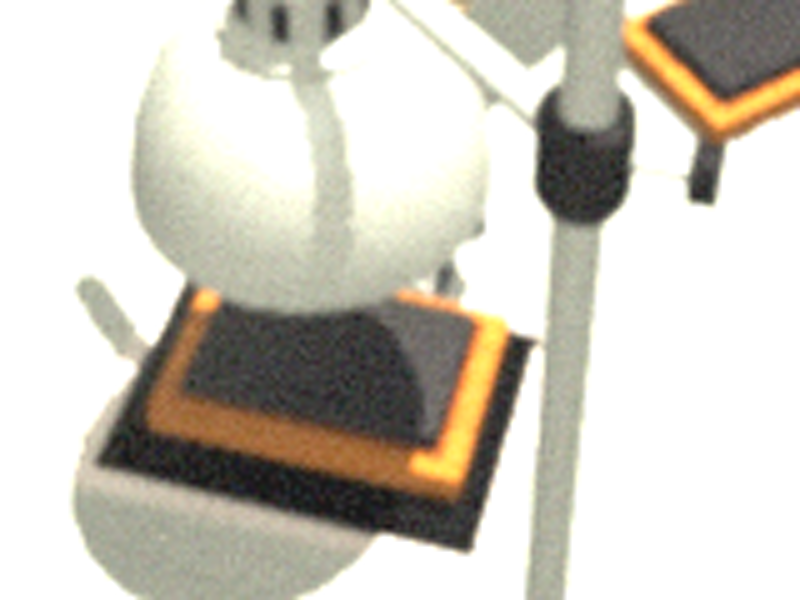

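The carrier is nearly central. In the crop, the glass corners are (470,550), (97,463) and (535,342). The carrier's far bottom corners are (455,503) and (150,432), and its near-left top corner is (508,322).

```bash
python3 -c "
from h import *
s=load('scene5')
S=lambda x,y,z:world(s,230-.4+x/5,210-.4+y/5,z)[:2]
a,t,r=fit([(-85,120),(85,120),(85,-120)],[S(535,342,0),S(470,550,0),S(97,463,0)]);print('st',a,t,r.round(1))
C=[S(455,503,0),S(150,432,0),S(508,322,24),S(462,475,24)]
b,q,r=fit([(65,100),(65,-100),(-65,100),(65,100)],C);print('car',b,q,r.round(1))
R=np.array([[np.cos(a),np.sin(a)],[-np.sin(a),np.cos(a)]]);print('rel',R@(q-t),b-a);print('pts in st',[(R@(c-t)).round(1) for c in C])
"
```

```text
st 0.01804897946885314 [696.90123464   6.73219451] [[ 6.4 -1.1]
 [-5.5 -2.3]
 [-0.9  3.3]]
car 0.02894751196050694 [685.36983665   9.17296325] [[-1.  -2.5]
 [-0.2  2.3]
 [ 6.6  0. ]
 [-5.4  0.2]]
rel [-11.48546878   2.64848986] 0.0108985324916538
pts in st [array([ 51.3, 100.9]), array([ 54.5, -94.3]), array([-70.9, 101.8]), array([ 47. , 103.6])]
```

>>> move_arm --motion '[{"translation": [4,0,0],"turn": [0,0,0],"fingers": 1},{"translation": [8,0.2,0],"turn": [0,0,0],"fingers": 1},{"translation": [11,0.3,0],"turn": [0,0,0],"fingers": 1},{"translation": [11,0.3,0],"turn": [0,0,0],"fingers": 1},{"translation": [11,0.3,0],"turn": [0,0,0],"fingers": 1},{"translation": [0,0,0],"turn": [0,0,0],"fingers": 1},{"translation": [-30,0,3],"turn": [0,0.05,0],"fingers": 1},{"translation": [-70,0,10],"turn": [0,0.2,0],"fingers": 1},{"translation": [-110,0,20],"turn": [0,0.35,0],"fingers": 1},{"translation": [-150,0,35],"turn": [0,0.5,0],"fingers": 0},{"translation": [-170,0,60],"turn": [0,0.62,0],"fingers": -1},{"translation": [-170,0,100],"turn": [0,0.62,0],"fingers": -1}]'

```text
time_s: 15.58
tcp_pos: [448.9, 4.0, 99.6]
eef_rot: [-0.014, 1.0, 0.006, -0.004]
ft_force: [-0.1, 0.9, 0.7]
grip_width: 0.378
grasp_force: 0.0
```

```bash
python3 st.py; python3 -c "
from h import *
d=snap('scene','scene6');t=snap('top','top6')
B=cv2.resize(cv2.convertScaleAbs(d['color'][230:330,230:350],alpha=2.2,beta=25),None,fx=4,fy=4,interpolation=2)
A=cv2.resize(cv2.convertScaleAbs(t['color'][90:190,310:390],alpha=1.8,beta=20),None,fx=4,fy=4,interpolation=2)
cv2.imwrite('pics/m6.png',np.hstack([A,B]))"
```

```text
15.575 [448.9   4.   99.6] [-0.1  0.9  0.7] [-0.29 -0.34 -0.56  1.37  0.01 -0.32]
zdir [-0.009  0.012 -1.   ] ydir [-0.029  1.     0.012]
```

View pics/m6.png

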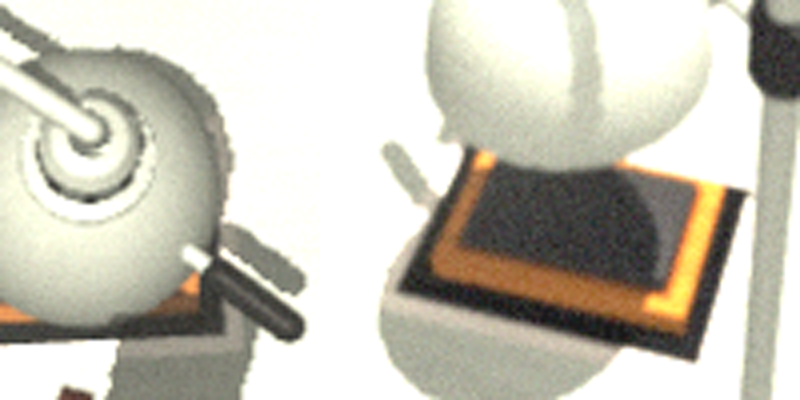

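The carrier has about equal glass showing on the visible sides. Far glass corners in the right half are (696,360) and (397,292), with the carrier's bottom corners at (684,334) and (433,272). The handle in the left half runs from (210,262) to (295,330).

```bash
python3 -c "
from h import *
s=load('scene6');d=load('top6')
S=lambda x,y,z:world(s,230-.4+(x-320)/4,230-.4+y/4,z)[:2]
T=lambda x,y,z=None:world(d,310-.4+x/4,90-.4+y/4,z)
a,t,r=fit([(-85,120),(85,120),(85,-120)],[S(748,190,0),S(696,360,0),S(397,292,0)]);print('st',a,t)
C=[S(684,334,0),S(433,272,0),S(727,185,24)]
R=np.array([[np.cos(a),np.sin(a)],[-np.sin(a),np.cos(a)]]);print('pts in st',[(R@(c-t)).round(1) for c in C])
print('near: glass',T(60,339,0),'carrier top',T(20,322,24))
for q in((230,276),(240,284),(250,292),(260,300),(270,308),(280,316)): print(T(*q).round(1))
"
```

```text
st 0.029065040979464926 [696.65415863   6.17908816]
pts in st [array([ 62.3, 103.4]), array([ 60.6, -97.4]), array([-62.5, 105.4])]
near: glass [614.58357011  23.27092485   0.        ] carrier top [626.42305544  56.34194973  24.        ]
[619.8 -92.2 277.6]
[613.3 -98.6 281.7]
[ 607.6 -105.5  281.1]
[ 602.  -112.5  279.6]
[ 596.3 -119.4  278.6]
[ 590.4 -126.2  279. ]
```

The carrier is centred within about 2-3 mm and square. The handle top is measured at z≈281 near (602,-112), and the model predicts (602,-113). I'll move above it with the fingers shut.

>>> move_arm --motion '[{"translation": [0,-10,50],"turn": [0,0,0],"fingers": -1},{"translation": [0,-25,105],"turn": [0,0,0],"fingers": -1},{"translation": [0,-45,160],"turn": [0,0,0],"fingers": -1},{"translation": [0,-65,210],"turn": [0,0,0],"fingers": -1},{"translation": [10,-85,250],"turn": [0,0,0],"fingers": -1},{"translation": [40,-105,250],"turn": [0,0,0],"fingers": -1},{"translation": [80,-115,250],"turn": [0,0,0],"fingers": -1},{"translation": [120,-119,250],"turn": [0,0,0],"fingers": -1},{"translation": [151,-119,250],"turn": [0,0,0],"fingers": -1},{"translation": [151,-119,225],"turn": [0,0,0],"fingers": -1},{"translation": [151,-119,205],"turn": [0,0,0],"fingers": -1},{"translation": [151,-119,198],"turn": [0,0,0],"fingers": -1}]'

```text
time_s: 17.18
tcp_pos: [600.3, -114.9, 296.1]
eef_rot: [-0.015, 1.0, 0.006, -0.003]
ft_force: [-0.1, -0.2, 0.3]
grip_width: -0.001
grasp_force: 0.0
```

```bash
python3 st.py; python3 -c "
from h import *
d=snap('scene','scene7');t=snap('top','top7')
B=cv2.resize(cv2.convertScaleAbs(d['color'][150:270,230:350],alpha=1.8,beta=20),None,fx=3.3,fy=3.3,interpolation=2)
A=cv2.resize(cv2.convertScaleAbs(t['color'][90:210,290:410],alpha=1.8,beta=20),None,fx=3.3,fy=3.3,interpolation=2)
cv2.imwrite('pics/m7.png',np.hstack([A,B]))"
```

```text
17.175 [ 600.3 -114.9  296.1] [-0.1 -0.2  0.3] [-0.41  0.18  0.3   1.7   0.01 -0.44]
zdir [-0.006  0.012 -1.   ] ydir [-0.029  1.     0.012]
```

View pics/m7.png

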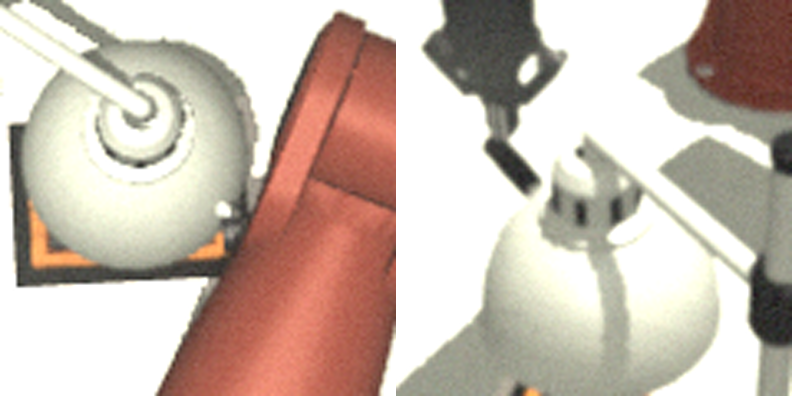

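The shut fingertips are right above the black handle at (503,140) in the right half, with the hand clear of the bell. Pressing down.

>>> move_arm --motion '[{"translation": [0,0,-6],"turn": [0,0,0],"fingers": -1},{"translation": [0,0,-12],"turn": [0,0,0],"fingers": -1},{"translation": [0,0,-17],"turn": [0,0,0],"fingers": -1},{"translation": [0,0,-23],"turn": [0,0,0],"fingers": -1},{"translation": [0,0,-29],"turn": [0,0,0],"fingers": -1},{"translation": [0,0,-35],"turn": [0,0,0],"fingers": -1},{"translation": [0,0,-41],"turn": [0,0,0],"fingers": -1},{"translation": [0,0,-47],"turn": [0,0,0],"fingers": -1},{"translation": [0,0,-53],"turn": [0,0,0],"fingers": -1},{"translation": [0,0,-58],"turn": [0,0,0],"fingers": -1},{"translation": [0,0,-63],"turn": [0,0,0],"fingers": -1}]'

```text
time_s: 18.65
tcp_pos: [600.6, -115.1, 235.5]
eef_rot: [-0.014, 1.0, 0.005, -0.002]
ft_force: [-2.0, 0.9, 7.4]
grip_width: 0.001
grasp_force: 3.1
```

>>> move_arm --motion '[{"translation": [0,0,-3],"turn": [0,0,0],"fingers": -1},{"translation": [0,0,-6],"turn": [0,0,0],"fingers": -1},{"translation": [0,0,-8],"turn": [0,0,0],"fingers": -1},{"translation": [0,0,-8],"turn": [0,0,0],"fingers": -1}]'

```text
time_s: 19.15
tcp_pos: [600.6, -115.0, 227.2]
eef_rot: [-0.014, 1.0, 0.005, -0.002]
ft_force: [-0.2, -0.2, 3.6]
grip_width: 0.004
grasp_force: 1.9
```

>>> move_arm --motion '[{"translation": [0,0,-1.5],"turn": [0,0,0],"fingers": -1},{"translation": [0,0,-3],"turn": [0,0,0],"fingers": -1},{"translation": [0,0,-3],"turn": [0,0,0],"fingers": -1}]'

```text
time_s: 19.52
tcp_pos: [600.7, -115.1, 226.8]
eef_rot: [-0.015, 1.0, 0.005, -0.001]
ft_force: [-6.9, 2.4, 19.1]
grip_width: 0.001
grasp_force: 9.7
```

The stop is reached: z holds at 226.8 and the force rises to 19 N. Now straight up and away.

>>> move_arm --motion '[{"translation": [0,0,5],"turn": [0,0,0],"fingers": -1},{"translation": [0,0,15],"turn": [0,0,0],"fingers": -1},{"translation": [0,0,40],"turn": [0,0,0],"fingers": -1},{"translation": [0,0,80],"turn": [0,0,0],"fingers": -1},{"translation": [-20,0,110],"turn": [0,0,0],"fingers": -1},{"translation": [-70,0,120],"turn": [0,0,0],"fingers": -1},{"translation": [-120,0,120],"turn": [0,0,0],"fingers": -1},{"translation": [-170,0,120],"turn": [0,0,0],"fingers": -1},{"translation": [-180,-50,120],"turn": [0,0,0],"fingers": -1},{"translation": [-180,-100,120],"turn": [0,0,0],"fingers": -1},{"translation": [-180,-100,120],"turn": [0,0,0],"fingers": -1},{"translation": [-180,-100,120],"turn": [0,0,0],"fingers": -1}]'

```text
time_s: 21.02
tcp_pos: [420.4, -214.8, 343.9]
eef_rot: [-0.014, 1.0, 0.006, -0.002]
ft_force: [-0.1, 0.4, 0.8]
grip_width: -0.001
grasp_force: 0.0
```

```bash
python3 st.py; python3 -c "
from h import *
d=snap('scene','scene8');t=snap('top','top8')
B=cv2.resize(cv2.convertScaleAbs(d['color'][210:330,220:360],alpha=2,beta=20),None,fx=3,fy=3,interpolation=2)
A=cv2.resize(cv2.convertScaleAbs(t['color'][90:210,280:400],alpha=1.8,beta=20),None,fx=3,fy=3,interpolation=2)
cv2.imwrite('pics/m8.png',np.hstack([A,B]))
P=np.array([world(t,u,v) for u in range(350,390) for v in range(145,180) if t['z_map'][v,u]>0]);k=np.linalg.norm(P[:,:2]-[602,-113],axis=1)<22;print('handle z',np.percentile(P[k,2],[10,50,80,95]).round())"
```

```text
21.025 [ 420.4 -214.8  343.9] [-0.1  0.4  0.8] [-0.75 -0.21  0.    1.79  0.01 -0.78]
zdir [-0.005  0.012 -1.   ] ydir [-0.028  1.     0.012]
handle z [ -2. 218. 227. 231.]
```

View pics/m8.png

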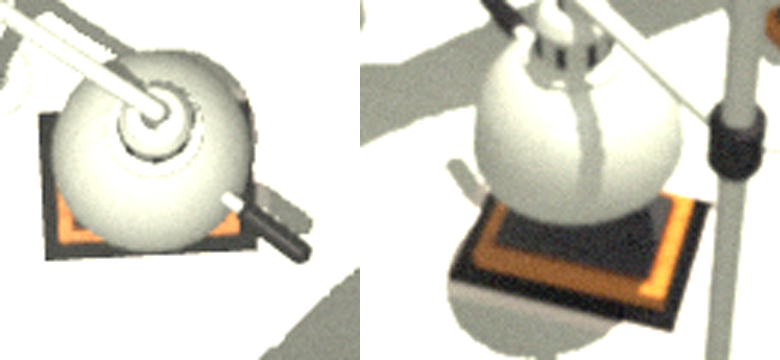

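The lamp is down, with the handle top at about 227 mm. The carrier sits square and centred: its near edge is at about (60–238,240) in the left half, with an even strip of glass all round. The hand is clear.

```bash
python3 -c "
from cell import ctrl
print(ctrl.job_done())"
```

```text
the job is handed in; nothing more can be done
None
```

The carrier sits square on the glass panel, centred to within about 3 mm by camera, the lamp is down at its lower stop, the hand is clear, and the job was handed in at about 21 s; the verdict was not shown.

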